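Put the garage's yellow measuring kit back in its case

ROBOT

A 7-joint arm with a two-finger parallel gripper is mounted at the origin on the work surface. World frame = base frame: x ahead of the robot, y to its left, z up, the work surface at z = 0. Lengths are in m, angles in rad, forces in N, time in s.
With the tool pointing down it reaches from about 0.35 to 0.9 m from the base axis. Payload 8.1 kg.
Tool frame: the origin (TCP) lies between the finger pads, 19 mm behind the fingertips; this is the grasp point; x points along the fingers, y is the direction in which the jaws open and shut, and the axes are right-handed (so a half turn about x gives the same grasp; the last joint's range is limited). The gripper opens to 92 mm and grips with 3 to 60 N. Pads are 19 mm wide; open, the fingers measure 130 mm over their backs; the gripper's body (75 mm by 190 mm) begins 47 mm behind the grasp point.
Start: joints at [-1.234, 0.434, 0.025, 1.573, -0.012, 1.134, -0.075], TCP at [0.266, 0.566, 0.246] pointing down, gripper open.
Joint ranges: [-2.62, 2.62], [-0.44, 2.09], [-1.27, 1.32], [0.08, 2.57], [-1.32, 4.46], [0.12, 2], [-2.74, 2.74]. Speed limits (rad/s): [2.22, 2.22, 3.01, 3.01, 3.14, 3.14, 3.14].

INTERFACE

Orientations are given as a rotation vector (axis times angle).
In Python, from cell import * gives the robot as it stands.
- The arm moves only by the shell command python3 -m inch 'ROWS' [OPENING] [FORCE]. ROWS is JSON, a list of rows, each a list of 2 entries, a list of its own where there are three numbers: the shift along the tool's x, y, z normalised to -1 to 1, where 1 is 200 mm, then the turn about the tool's x normalised to -1 to 1, where 1 is 45 degrees. In form: [[[x, y, z], roll], ...]. A call has exactly 10 rows; each row shifts and turns the commanded pose from where the row before left it, along the tool's axes as they then stand; what a row does not reach is not made up. A row lasts 1/12 s, in which the tool goes at most 41.7 mm and 7.16 degrees, less where a joint would pass 70% of its speed; a pose out of reach is approached as far as the arm can. A call with a number of a shift or a turn outside -1 to 1 is refused whole. A call with a gripper value outside its range is refused whole. OPENING is the closure, from 0 (fully open) to 1 (shut), set as the call begins (- or left out, the last holds). The fingers move at their own pace and stop on an object; FORCE is the grip in N (left out, the last holds). Time passes only in rows, so rows that do not move let the fingers close, or fill a call up. It gives the time, the measured TCP pose, the force and the opening at its end, in the units of the state.
- observe(): the state, without advancing time (a new reading comes with each control period).
- get_image(name): name is "scene" or "top"; returns a dict with "image" (400x640x3 uint8, red, green, blue), "range_z" (400x640 float32, m along the optical axis (not along the pixel's ray), 0 where there is no reading), "fx", "fy", "cx", "cy" (pixels), "D" ([k1, k2, p1, p2, k3] as OpenCV has them; the pictures are not rectified), "position" and "attitude" of the camera in the world. Camera axes: x right, y down, z forward; pixel columns grow to the right and rows downward; lengths in m; the calibration is good to about 2 mm. A picture is of the moment at which its call begins.
- sign_off(): hands the job in, once; it reports no verdict.
The state is a dict: "clock": time; "joints": joint angles; "dq": joint speeds; "joint_efforts": joint torques, N m; "position": TCP position; "ee_rot": TCP orientation; "force": force on the tool from outside, world axes, zero at the start; "ft_torque": the same for the moment, N m; "width": opening from 0.0 (shut) to 1.0 (fully open).
Only numpy, scipy, OpenCV 4.12 (cv2) and the standard library are available. Lean on these libraries where they do the work, as an engineer would, in place of code of your own. Each camera call takes 0.05 s, during which the arm holds its last target. There are 200 camera calls.

TASK

Put the four yellow-marked tools (pliers, caliper, feeler gauge set and dial gauge) back into the case, each lying flat and fully down in the cutout made for it, with the dial gauge pushed home in its tight round hole. Set them in, do not drop them. The red pliers and the red dial gauge belong to someone else: leave them where they lie.

Things in the scene. Friction and masses are not known exactly. Their poses are not given: they have to be found in the camera images.
- pliers: Pliers with YELLOW handles, for pliers_block. 120 mm long, 14 thick, lying flat. Origin: underside at the joint; x to the nose, z up. Joint piece 20 wide, flat-sided, x -10 to 14 (grip here across y); nose to x = 58, 15 then 10 wide; handles splay back to x = -61, 36 wide. x starts within 0.4 rad of away from the robot. 0.13 kg.
- caliper: Pocket caliper, steel, yellow slide cover and tail end, for caliper_block. Beam 124 x 14 mm, 12 thick, lying flat; jaws near its +x end span y -23 to 13, x 23 to 62, up to 14 thick. Origin: underside of beam, mid-length; x to the jaw end, z up. Grip the beam across y at the origin. x starts within 0.4 rad of away from the robot. 0.11 kg.
- feeler: Closed feeler gauge set, for feeler_block: plain bar 96 x 22 mm, 16 thick, yellow cheeks, steel leaves between. Origin: centre of underside; x along its length, z up. x starts within 0.4 rad of away from the robot. 0.12 kg.
- gauge: Dial gauge with YELLOW body and rim, for gauge_block: round body 44 mm across, 26 high, white dial up; foot tapers to 42 mm over the lowest 2; stem 8 thick, centre 19 above the underside, points along x to 44 mm from centre. Origin: centre of underside. x starts within 0.4 rad of away from the robot. Grip it across y, fingertips 12 mm or more above its underside. 0.15 kg.
- red_pliers: Look-alike that stays: pliers with RED handles, same shape as the yellow ones. 120 mm long, 14 thick, lying flat. Origin: underside at the joint; x to the nose, z up. Joint piece 20 wide, flat-sided, x -10 to 14 (grip here across y); nose to x = 58, 15 then 10 wide; handles splay back to x = -61, 36 wide. 
- red_gauge: Look-alike that stays: dial gauge with RED body and rim, same shape as the yellow one: round body 44 mm across, 26 high, white dial up; foot tapers to 42 mm over the lowest 2; stem 8 thick, centre 19 above the underside, points along x to 44 mm from centre. Origin: centre of underside. 
- pliers_block: Fixed grey block in the blue case, 150 x 65 mm, 13 mm high; origin: centre of underside, 3 mm above the table; x along its length, away from the robot +-0.2 rad. Pocket floor 3 mm above origin, 10 mm deep, plus a full-width finger trough |x| < 22 mm. Pliers pocket: nose slot to x = 64, 28 wide; handle slot to x = -68, 48 wide. Pliers fit origin over origin, x along x, 5 mm play.
- caliper_block: Fixed grey block in the blue case, 150 x 65 mm, 13 mm high; origin: centre of underside, 3 mm above the table; x along its length, away from the robot +-0.2 rad. Pocket floor 3 mm above origin, 10 mm deep, plus a full-width finger trough |x| < 22 mm. Caliper pocket: jaw recess y -29 to 18, to x = 68; beam slot to x = -68, 26 wide. Caliper fits origin over origin, x along x, 5 mm play.
- feeler_block: Fixed grey block in the blue case, 150 x 65 mm, 13 mm high; origin: centre of underside, 3 mm above the table; x along its length, away from the robot +-0.2 rad. Pocket floor 3 mm above origin, 10 mm deep, plus a full-width finger trough |x| < 22 mm. Plain slot 108 x 34, feeler set origin over origin. The 4 blocks lie side by side, pitch 66 along y, any order; case rim 17 mm above table.
- gauge_block: Fixed grey block in the blue case, 150 x 65 mm, 13 mm high; origin: centre of underside, 3 mm above the table; x along its length, away from the robot +-0.2 rad. Round hole 50 mm wide at its middle, floor 3 mm above origin. Two sprung black nibs (at +y and -y) stick 5.5 mm into it: the gauge stops on them 5 mm high and needs about 10 N down to reach the floor, gripped by them. Any stem direction.

How it is judged:
By the outcome, as a careful person would: the job done as asked, in the order asked, and still so for the second after the job is handed in, with the robot touching nothing.
It also fails if it takes over 141 s, if anything falls off the work surface, if the arm or the gripper's body presses on something with over 40 N, if the wrist force passes 120 N, or if a joint passes its speed limit or range.

## Working session

There is one attempt and no reset: what is moved stays moved. The work goes in short steps, Python scripts to look and compute and a shell command to move; the robot and the scene stay as the last step left them, time stands still between calls to the robot, and variables do not carry over. Pictures are saved under pics/ and viewed, about 12 in all and at most 16, crops included, and the job is handed in when it is done.

```bash
mkdir -p pics; ls; cat > h.py <<'E'
from cell import *
import numpy as np, cv2
from scipy.spatial.transform import Rotation as R
def grab(n): 
    return get_image(n)
def att(im):
    a=np.array(im["attitude"],float)
    return a if a.shape==(3,3) else R.from_rotvec(a).as_matrix()
def save(im,f,crop=None,s=1):
    a=im["image"][:,:,::-1]
    if crop: a=a[crop[1]:crop[3],crop[0]:crop[2]]
    cv2.imwrite(f,cv2.resize(a,None,fx=s,fy=s,interpolation=cv2.INTER_CUBIC))
def cloud(im):
    h,w=im["range_z"].shape
    u,v=np.meshgrid(np.arange(w),np.arange(h))
    K=np.array([[im["fx"],0,im["cx"]],[0,im["fy"],im["cy"]],[0,0,1]],float)
    p=cv2.undistortPoints(np.stack([u,v],-1).reshape(-1,1,2).astype(np.float64),K,np.array(im["D"],float)).reshape(h,w,2)
    z=im["range_z"].astype(float)
    P=np.dstack([p*z[...,None],z])
    return P@att(im).T+np.array(im["position"]), p
E
python3 - <<'E'
from h import *
s=observe();print(s)
for n in("top","scene"):
    im=grab(n);print(n,im["position"],im["attitude"],im["fx"],im["D"]);save(im,f"pics/{n}0.png")
    np.savez(f"{n}0.npz",**im)
E
```

```text
pics
{'clock': 0.0, 'joints': array([-1.23359469,  0.43519655,  0.02495945,  1.57410903, -0.01153568,
        1.13399026, -0.07508151]), 'dq': array([-7.38061263e-04,  1.08780508e-04,  9.86324396e-04,  4.89070155e-04,
       -5.02985066e-05, -9.64758439e-04, -9.09652074e-05]), 'joint_efforts': array([-4.52731610e-04, -6.67864537e+01,  9.84599032e-01, -3.14461005e+01,
       -6.06590370e-02,  4.26345645e-02,  1.65691072e-04]), 'position': array([0.26595478, 0.56505482, 0.24475662]), 'ee_rot': array([ 0.3437034 ,  1.54328519, -0.34615897]), 'force': array([-0.48276492,  0.14772893, -0.27654516]), 'ft_torque': array([-0.00192862,  0.02789375, -0.0301491 ]), 'width': 1.0026618216506424}
top [ 0.39922972 -0.01337389  1.07128039] [-2.19374146  2.14626354 -0.11021976] 459.64082018550147 [-0.11079364  0.          0.          0.          0.        ]
scene [1.09265191 0.30063289 0.71908894] [-1.3630938  -2.21663104  0.90276341] 390.5560211920409 [-0.01320209  0.          0.          0.          0.        ]
```

View pics/top0.png

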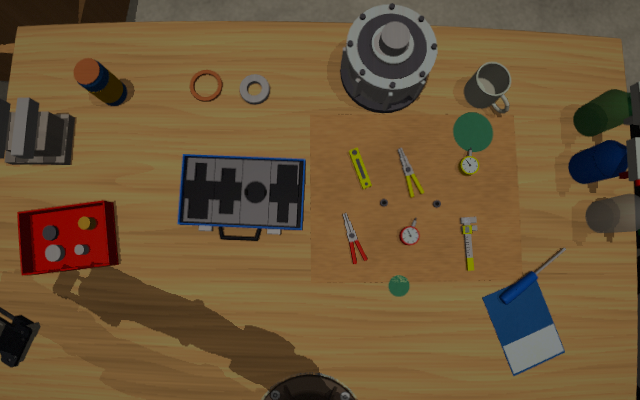

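View pics/scene0.png

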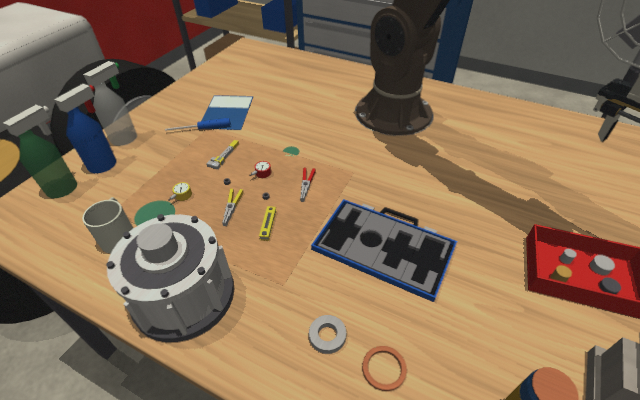

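```bash
cat >> h.py <<'E'
def ortho(im,x0,x1,y0,y1,z,mm=1.0):
    # rows: x decreasing downwards (x1 at top), cols: y decreasing to right (y1 left)
    xs=np.arange(x1,x0,-mm/1000);ys=np.arange(y1,y0,-mm/1000)
    Y,X=np.meshgrid(ys,xs);W=np.stack([X,Y,np.full_like(X,z)],-1).reshape(-1,3)
    A=att(im).T;K=np.array([[im["fx"],0,im["cx"]],[0,im["fy"],im["cy"]],[0,0,1]],float)
    p,_=cv2.projectPoints(W,cv2.Rodrigues(A)[0],-A@np.array(im["position"]),K,np.array(im["D"],float))
    m=p.reshape(X.shape+(2,)).astype(np.float32)
    return cv2.remap(im["image"],m[...,0],m[...,1],cv2.INTER_CUBIC)
E
python3 - <<'E'
from h import *
im=dict(np.load("top0.npz"));P,_=cloud(im);I=im["image"].astype(int)
print("attR",att(im).round(3))
# table level
for (u,v) in[(300,330),(150,140),(330,130),(430,270)]: print(u,v,P[v,u].round(4))
for n,c in dict(block=(175,150,310,235)).items():
    print(n,P[c[1]:c[3]:12,c[0]:c[2]:12,2].round(3))
hsv=cv2.cvtColor(im["image"],cv2.COLOR_RGB2HSV)
for n,(u,v) in dict(feeler=(360,168),pliers=(410,172),gauge=(469,163),caliper=(469,244),rp=(353,238),rg=(410,234)).items():
    w=32;sl=(slice(v-w,v+w),slice(u-w,u+w))
    m=(P[sl][...,2]>0.006)
    k,lab=cv2.connectedComponents(m.astype(np.uint8));l=lab[w-3:w+4,w-3:w+4];l=np.bincount(l[l>0]).argmax()
    mm=lab==l;q=P[sl][mm]
    r=cv2.minAreaRect((q[:,:2]*1000).astype(np.float32))
    print(n,mm.sum(),q.mean(0).round(4),"zmax",np.percentile(q[:,2],95).round(4),"rect",np.round(r[0],1),np.round(r[1],1),round(r[2],1))
o=ortho(im,0.35,0.65,-0.42,0.01,0.012,0.6);cv2.imwrite("pics/tools.png",o[:,:,::-1]);print(o.shape)
o=ortho(im,0.35,0.65,0.0,0.36,0.016,0.6);cv2.imwrite("pics/case.png",o[:,:,::-1])
E
```

```text
attR [[ 0.022 -0.995  0.101]
 [-1.    -0.022  0.   ]
 [ 0.002 -0.1   -0.995]]
300 330 [0.2226 0.0255 0.0034]
150 140 [ 0.6619  0.4019 -0.0034]
330 130 [ 6.928e-01 -3.410e-02 -3.000e-04]
430 270 [ 0.3653 -0.2737  0.0006]
block [[-0.    -0.001  0.001 -0.002  0.     0.     0.002 -0.005  0.002 -0.001
  -0.002 -0.004]
 [ 0.     0.02   0.016  0.015  0.015  0.015  0.015  0.015  0.008  0.015
   0.017  0.001]
 [-0.002  0.016  0.004  0.018  0.005  0.018  0.017  0.016  0.017  0.005
   0.003  0.001]
 [-0.003  0.009  0.006  0.005  0.007  0.01   0.012  0.004  0.003  0.008
   0.007  0.001]
 [-0.002  0.019  0.006  0.006  0.005  0.006  0.008  0.005  0.006  0.004
   0.004  0.004]
 [ 0.002  0.019  0.009  0.018  0.009  0.019  0.018  0.015  0.019  0.008
   0.016  0.   ]
 [-0.001  0.003  0.006  0.003  0.018  0.02   0.019  0.014  0.017  0.017
   0.015  0.001]
 [-0.002  0.004  0.002 -0.001  0.011 -0.001 -0.002  0.009 -0.001  0.003
   0.003  0.001]]
feeler 386 [ 0.5974 -0.1045  0.0272] zmax 0.0198 rect [515.4 -82.4] [ 71.6 260.6] 74.6
pliers 382 [ 0.5897 -0.22    0.0163] zmax 0.0171 rect [ 494.2 -149.5] [107.4 314. ] 53.8
gauge 359 [ 0.6118 -0.3584  0.0272] zmax 0.0291 rect [ 505.6 -206.2] [ 54.8 437.1] 36.0
caliper 497 [ 0.4387 -0.3577  0.0232] zmax 0.0168 rect [ 444.6 -199.1] [361.3 125.2] 84.6
rp 392 [ 0.4319 -0.0912  0.0196] zmax 0.0178 rect [422.2 -85.6] [102.1 112. ] 60.0
rg 328 [ 0.447  -0.2186  0.032 ] zmax 0.0296 rect [ 417.4 -134.7] [ 55.1 239.1] 21.5
(501, 717, 3)
```

View pics/tools.png

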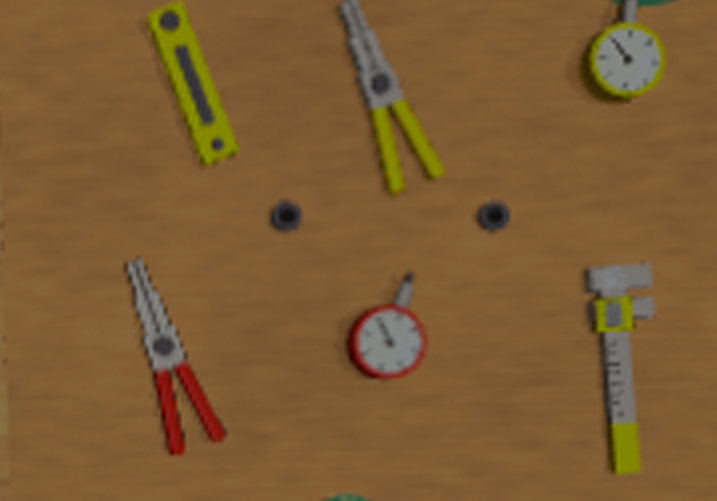

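View pics/case.png

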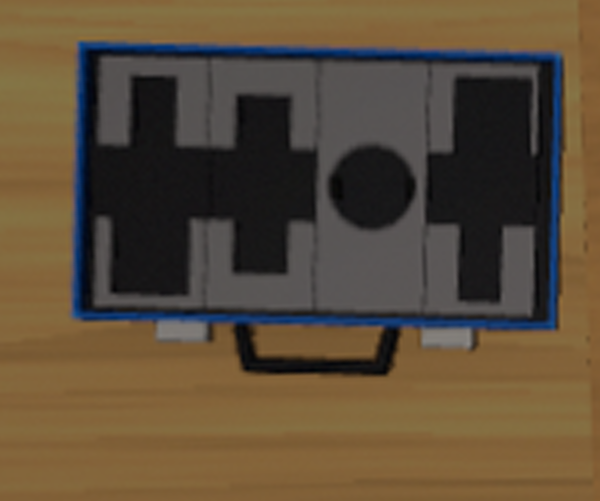

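```bash
cat >> h.py <<'E'
def plan(x,y,z,yaw):
    """tool target: object-x yaw; jaws (tool y) across it. prints roll (units) then shifts (units) in tool axes after the roll"""
    s=observe();M=R.from_rotvec(s["ee_rot"]).as_matrix();p=np.array(s["position"])
    c=np.arctan2(M[1,1],M[0,1]);best=None
    d=(yaw+np.pi/2-c+np.pi/2)%np.pi-np.pi/2   # world yaw change
    out=[]
    for dd in (d,d-np.sign(d)*np.pi):
        r=dd*M[2,0]/abs(M[2,0])
        M2=M@R.from_rotvec([r,0,0]).as_matrix()
        sh=M2.T@(np.array([x,y,z])-p)
        print("roll",round(r/np.radians(45),3),"shift",(sh/0.2).round(3),"mm",(sh*1e3).round(1),"j7",s["joints"][6].round(2))
    print("now",p.round(4),"jawyaw",round(c-np.pi/2,3),"toolx",M[:,0].round(3),"w",round(s["width"],3),"t",s["clock"],"F",s["force"].round(1))
E
python3 - <<'E'
from h import *
im=dict(np.load("top0.npz"))
def feat(z,x0,x1,y0,y1,f):
    o=ortho(im,x0,x1,y0,y1,z,0.5);h=cv2.cvtColor(o,cv2.COLOR_RGB2HSV);m=f(h).astype(np.uint8)
    n,l,st,ce=cv2.connectedComponentsWithStats(m)
    for i in np.argsort(-st[1:,4])[:3]+1:
        r,c=np.nonzero(l==i);q=np.stack([x1*1e3-r*.5,y1*1e3-c*.5],1).astype(np.float32);R_=cv2.minAreaRect(q)
        ev,V=np.linalg.eigh(np.cov(q.T));a=np.arctan2(V[1,1],V[0,1]);a=(a+np.pi/2)%np.pi-np.pi/2
        print("  area",st[i,4]//4,"mean",q.mean(0).round(1),"rect",np.round(R_[0],1),np.round(R_[1],1),round(R_[2],1),"pca",round(a,3))
Y=lambda h:(h[...,0]>24)&(h[...,0]<36)&(h[...,1]>200)
D=lambda h:(h[...,2]<45)
W=lambda h:(h[...,1]<70)&(h[...,2]>100)
for n,a in dict(feeler=(.016,.53,.67,-.16,-.06,Y),pliers=(.014,.52,.66,-.28,-.17,Y),caliper=(.013,.34,.52,-.41,-.30,Y),gauge=(.026,.57,.66,-.41,-.32,Y),dial=(.026,.57,.66,-.41,-.32,W),stem_pl_nose=(.014,.57,.68,-.28,-.15,lambda h:(h[...,1]<90)),hole=(.016,.48,.60,.1,.17,D)).items():
    print(n);feat(*a)
plan(.6,-.218,.15,.36)
E
```

```text
feeler
  area 1740 mean [ 598.3 -105. ] rect [ 599.5 -104.7] [98.6 24.7] 21.2 pca 0.368
pliers
  area 475 mean [ 559.8 -222.2] rect [ 559.6 -222.2] [50.8 10.2] 12.5 pca 0.227
  area 470 mean [ 566.3 -240.3] rect [ 566.2 -240.4] [51. 10.] 28.9 pca 0.509
caliper
  area 475 mean [ 381.1 -364.6] rect [ 381.  -364.5] [29.9 17.1] 3.2 pca 0.087
  area 239 mean [ 460.4 -357.8] rect [ 461.2 -357.4] [20.6 22.8] 3.4 pca -1.426
gauge
  area 407 mean [ 609.8 -359.3] rect [ 611.5 -361.3] [44.8 45.3] 47.7 pca -1.537
dial
  area 947 mean [ 611.4 -362.2] rect [ 611.9 -362.1] [35.7 35.4] 45.0 pca -1.381
  area 65 mean [ 640.3 -364. ] rect [ 640.7 -364.1] [ 5.6 12.8] 86.2 pca -0.049
stem_pl_nose
  area 1157 mean [ 614.6 -211.1] rect [ 618.5 -210.1] [68.6 22.5] 20.2 pca 0.37
hole
  area 1946 mean [537.8 137.1] rect [537.8 137.3] [48.8 49.5] 45.0 pca -1.497
  area 171 mean [536.3 102.3] rect [537.5 102.5] [42.  4.] 0.0 pca -0.013
  area 1 mean [551.2 170. ] rect [551.2 170. ] [1.5 0. ] 180.0 pca 0.0
roll -1.018 shift [ 0.478 -4.252  0.184] mm [  95.7 -850.5   36.8] j7 -0.08
roll 2.982 shift [ 0.478  4.252 -0.184] mm [ 95.7 850.5 -36.8] j7 -0.08
now [0.266  0.5651 0.2448] jawyaw -0.44 toolx [-0.    -0.001 -1.   ] w 1.001 t 0.1 F [ 0.2 -0.4  0.4]
```

```bash
python3 -m inch '[[[0,0,0],-0.145],[[0,0,0],-0.145],[[0,0,0],-0.145],[[0,0,0],-0.145],[[0,0,0],-0.145],[[0,0,0],-0.145],[[0,0,0],-0.148],[[0,-0.15,0.006],0],[[0,-0.18,0.008],0],[[0,-0.18,0.008],0]]' 0 40
python3 -m inch '[[[0,-0.18,0.008],0],[[0,-0.18,0.008],0],[[0,-0.18,0.008],0],[[0,-0.18,0.008],0],[[0,-0.18,0.008],0],[[0,-0.18,0.008],0],[[0,-0.18,0.008],0],[[0,-0.18,0.008],0],[[0,-0.18,0.008],0],[[0,-0.18,0.008],0]]'
python3 -m inch '[[[0,-0.18,0.008],0],[[0,-0.18,0.008],0],[[0,-0.18,0.008],0],[[0,-0.18,0.008],0],[[0,-0.18,0.008],0],[[0,-0.18,0.008],0],[[0,-0.18,0.008],0],[[0,-0.18,0.008],0],[[0,-0.18,0.008],0],[[0,-0.1,0.005],0]]'
python3 -c "
from h import *
plan(.5984,-.2178,.08,.368)"
```

```text
clock: 0.93
position: [0.3059, 0.4706, 0.2448]
ee_rot: [-0.284, 1.553, 0.283]
force: [1.3, -0.3, 0.1]
width: 0.998
clock: 1.77
position: [0.448, 0.1385, 0.2455]
ee_rot: [-0.282, 1.552, 0.282]
force: [0.5, 0.7, 0.8]
width: 0.999
clock: 2.6
position: [0.5836, -0.181, 0.2451]
ee_rot: [-0.281, 1.553, 0.278]
force: [-0.7, -0.2, 0.5]
width: 0.999
roll -0.015 shift [ 0.826 -0.197  0.004] mm [165.2 -39.3   0.8] j7 2.23
roll 3.985 shift [ 0.826  0.197 -0.004] mm [165.2  39.3  -0.8] j7 2.23
now [ 0.5836 -0.181   0.2451] jawyaw 0.356 toolx [-0.    -0.002 -1.   ] w 0.999 t 2.6 F [-0.7 -0.2  0.5]
```

```bash
python3 -m inch '[[[0.08,-0.098,0.002],-0.015],[[0.12,-0.099,0.002],0],[[0.12,0,0],0],[[0.12,0,0],0],[[0.12,0,0],0],[[0.12,0,0],0],[[0.12,0,0],0],[[0.05,0,0],0],[[0,0,0],0],[[0,0,0],0]]' 0.4
python3 -c "
from h import *
plan(.5984,-.2178,.024,.368)
im=grab('scene');save(im,'pics/s1.png',(130,140,330,290),3)"
```

```text
clock: 3.43
position: [0.5981, -0.2128, 0.0756]
ee_rot: [-0.291, 1.552, 0.292]
force: [-0.2, 0.2, 0.6]
width: 0.601
roll 0.004 shift [ 0.258 -0.024 -0.007] mm [51.6 -4.8 -1.4] j7 2.33
roll -3.996 shift [0.258 0.024 0.007] mm [51.6  4.8  1.4] j7 2.33
now [ 0.5981 -0.2128  0.0756] jawyaw 0.371 toolx [-0.001  0.    -1.   ] w 0.601 t 3.4333 F [-0.2  0.2  0.6]
```

View pics/s1.png

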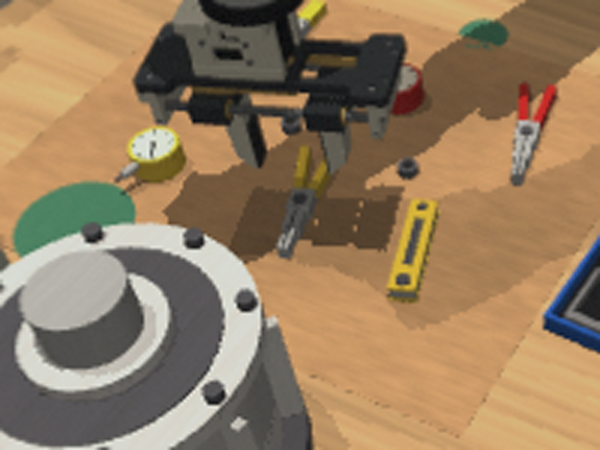

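Crop (×3): the open fingers (250,140)/(335,150) straddle the yellow pliers (300,200), so the jaws are lined up. Descending and gripping.

```bash
python3 -m inch '[[[0.03,-0.024,-0.007],0],[[0.06,0,0],0],[[0.06,0,0],0],[[0.06,0,0],0],[[0.048,0,0],0],[[0,0,0],0],[[0,0,0],0],[[0,0,0],0],[[0,0,0],0],[[0,0,0],0]]'
python3 -m inch '[[[0,0,0],0],[[0,0,0],0],[[0,0,0],0],[[0,0,0],0],[[0,0,0],0],[[0,0,0],0],[[0,0,0],0],[[0,0,0],0],[[0,0,0],0],[[0,0,0],0]]' 1 40
python3 -m inch '[[[-0.05,0,0],0],[[-0.1,0,0],0],[[-0.1,0,0],0],[[-0.1,0,0],0],[[-0.1,0,0],0],[[-0.05,0,0],0],[[0,0,0],0],[[0,0,0],0],[[0,0,0],0],[[0,0,0],0]]'
python3 -c "
from h import *
# grasp at local x=+2
plan(.5411+.002,.2692,.10,-.025)"
```

```text
clock: 4.32
position: [0.599, -0.218, 0.0246]
ee_rot: [-0.292, 1.55, 0.291]
force: [-0.5, -0.3, -0.0]
width: 0.599
clock: 5.15
position: [0.5986, -0.2178, 0.024]
ee_rot: [-0.291, 1.551, 0.291]
force: [-0.0, 0.0, 0.3]
width: 0.211
clock: 5.98
position: [0.5977, -0.2174, 0.1225]
ee_rot: [-0.291, 1.553, 0.292]
force: [-0.0, 0.1, -1.8]
width: 0.217
roll 0.505 shift [ 0.115  2.426 -0.334] mm [ 23.  485.1 -66.7] j7 2.33
roll -3.495 shift [ 0.115 -2.426  0.334] mm [  23.  -485.1   66.7] j7 2.33
now [ 0.5977 -0.2174  0.1225] jawyaw 0.372 toolx [-0.002  0.001 -1.   ] w 0.217 t 5.9833 F [-0.   0.1 -1.8]
```

```bash
python3 -m inch '[[[0,0,0],0.101],[[0,0,0],0.101],[[0,0,0],0.101],[[0,0,0],0.101],[[0,0,0],0.101],[[0,0.1,-0.014],0],[[0,0.17,-0.023],0],[[0,0.17,-0.023],0],[[0,0.17,-0.023],0],[[0,0.17,-0.023],0]]'
python3 -m inch '[[[0,0.17,-0.023],0],[[0,0.17,-0.023],0],[[0,0.17,-0.023],0],[[0,0.17,-0.023],0],[[0,0.17,-0.023],0],[[0,0.17,-0.023],0],[[0,0.17,-0.023],0],[[0,0.17,-0.023],0],[[0,0.17,-0.023],0],[[0,0.1,-0.021],0]]'
python3 -m inch '[[[0.05,0.016,0],0],[[0.065,0,0],0],[[0,0,0],0],[[0,0,0],0],[[0,0,0],0],[[0,0,0],0],[[0,0,0],0],[[0,0,0],0],[[0,0,0],0],[[0,0,0],0]]'
python3 -c "
from h import *
plan(.5431,.2692,.032,-.025)
im=grab('scene');save(im,'pics/s2.png',(280,140,480,290),3)
im=grab('top')
o=ortho(im,0.42,0.65,0.03,0.36,0.1,0.6);cv2.imwrite('pics/t2.png',o[:,:,::-1])"
```

```text
clock: 6.82
position: [0.5803, -0.0599, 0.1228]
ee_rot: [0.02, 1.573, -0.02]
force: [0.1, 0.5, -2.1]
width: 0.216
clock: 7.65
position: [0.5424, 0.2704, 0.1227]
ee_rot: [0.017, 1.572, -0.016]
force: [-0.3, -0.2, -0.5]
width: 0.215
clock: 8.48
position: [0.5441, 0.2689, 0.1012]
ee_rot: [0.02, 1.57, -0.02]
force: [0.1, -0.2, -1.3]
width: 0.214
roll -0.0 shift [ 0.346  0.001 -0.005] mm [69.2  0.3 -1.1] j7 1.18
roll 4.0 shift [ 0.346 -0.001  0.005] mm [69.2 -0.3  1.1] j7 1.18
now [0.5441 0.2689 0.1012] jawyaw -0.025 toolx [ 0.  0. -1.] w 0.214 t 8.4833 F [ 0.1 -0.2 -1.3]
```

View pics/s2.png

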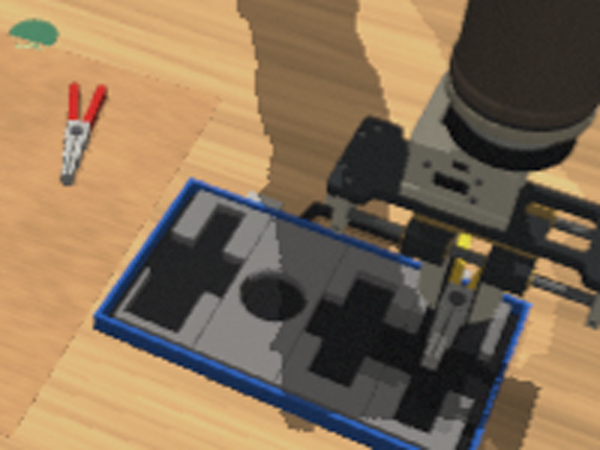

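Scene crop: the pliers hang level in the jaws (450,300), nose away from the robot, above the leftmost pocket (430,380). Lowering.

```bash
python3 -m inch '[[[0.05,0,-0.005],0],[[0.07,0,0],0],[[0.07,0,0],0],[[0.06,0,0],0],[[0.03,0,0],0],[[0.02,0,0],0],[[0.02,0,0],0],[[0.015,0,0],0],[[0.01,0,0],0],[[0.006,0,0],0]]'
python3 -c "
from h import *
plan(.5431,.2692,.0297,-.025)"
```

```text
clock: 9.42
position: [0.5432, 0.269, 0.0308]
ee_rot: [0.02, 1.57, -0.02]
force: [0.7, -0.6, -1.0]
width: 0.214
roll -0.0 shift [ 0.006  0.001 -0.   ] mm [ 1.1  0.1 -0.1] j7 1.21
roll 4.0 shift [ 0.006 -0.001  0.   ] mm [ 1.1 -0.1  0.1] j7 1.21
now [0.5432 0.269  0.0308] jawyaw -0.025 toolx [ 0.  0. -1.] w 0.214 t 9.4167 F [ 0.7 -0.6 -1. ]
```

```bash
python3 -m inch '[[[0.003,0,0],0],[[0.003,0,0],0],[[0.002,0,0],0],[[0,0,0],0],[[0,0,0],0],[[0,0,0],0],[[0,0,0],0],[[0,0,0],0],[[0,0,0],0],[[0,0,0],0]]'
python3 -m inch '[[[0,0,0],0],[[0,0,0],0],[[0,0,0],0],[[0,0,0],0],[[0,0,0],0],[[0,0,0],0],[[0,0,0],0],[[0,0,0],0],[[0,0,0],0],[[0,0,0],0]]' 0.71
python3 -m inch '[[[-0.03,0,0],0],[[-0.08,0,0],0],[[-0.12,0,0],0],[[-0.12,0,0],0],[[-0.12,0,0],0],[[-0.03,-0.15,0],0],[[0,-0.17,0],0],[[0,-0.17,0],0],[[0,-0.17,0],0],[[0,-0.17,0],0]]'
python3 -c "
from h import *
plan(.4278,-.3604,.13,.088)"
```

```text
clock: 10.25
position: [0.5432, 0.269, 0.0299]
ee_rot: [0.02, 1.57, -0.019]
force: [-2.1, -1.3, 5.9]
width: 0.215
clock: 11.08
position: [0.543, 0.269, 0.0292]
ee_rot: [0.02, 1.571, -0.02]
force: [-0.2, 0.3, 0.1]
width: 0.289
clock: 11.92
position: [0.5387, 0.1016, 0.1298]
ee_rot: [0.02, 1.57, -0.019]
force: [0.2, -0.6, 0.1]
width: 0.29
roll -0.144 shift [-2.000e-03 -2.252e+00 -7.550e-01] mm [-4.000e-01 -4.504e+02 -1.510e+02] j7 1.44
roll 3.856 shift [-2.000e-03  2.252e+00  7.550e-01] mm [-4.000e-01  4.504e+02  1.510e+02] j7 1.44
now [0.5387 0.1016 0.1298] jawyaw -0.025 toolx [ 0.001  0.    -1.   ] w 0.29 t 11.9167 F [ 0.2 -0.6  0.1]
```

```bash
python3 -m inch '[[[0,0,0],-0.144],[[0,-0.16,-0.054],0],[[0,-0.16,-0.054],0],[[0,-0.16,-0.054],0],[[0,-0.16,-0.054],0],[[0,-0.16,-0.054],0],[[0,-0.16,-0.054],0],[[0,-0.16,-0.054],0],[[0,-0.16,-0.054],0],[[0,-0.16,-0.054],0]]' 0.5
python3 -m inch '[[[0,-0.16,-0.054],0],[[0,-0.16,-0.054],0],[[0,-0.16,-0.054],0],[[0,-0.16,-0.054],0],[[0,-0.12,-0.04],0],[[0,-0.05,-0.015],0],[[0.1,0,0],0],[[0.1,0,0],0],[[0.1,0,0],0],[[0,0,0],0]]'
python3 -c "
from h import *
plan(.4278,-.3604,.024,.088)
im=grab('top')
o=ortho(im,0.42,0.65,0.03,0.36,0.02,0.6);cv2.imwrite('pics/t3.png',o[:,:,::-1])
im=grab('scene');save(im,'pics/s3.png',(180,110,320,210),3)"
```

```text
clock: 12.75
position: [0.4668, -0.194, 0.1297]
ee_rot: [-0.069, 1.569, 0.069]
force: [1.4, 0.5, 0.1]
width: 0.499
clock: 13.58
position: [0.4262, -0.3564, 0.0663]
ee_rot: [-0.067, 1.573, 0.072]
force: [-0.6, 0.5, -0.1]
width: 0.502
roll 0.001 shift [ 0.212 -0.021  0.007] mm [42.3 -4.3  1.4] j7 2.49
roll -3.999 shift [ 0.212  0.021 -0.007] mm [42.3  4.3 -1.4] j7 2.49
now [ 0.4262 -0.3564  0.0663] jawyaw 0.089 toolx [-0.004  0.003 -1.   ] w 0.502 t 13.5833 F [-0.6  0.5 -0.1]
```

View pics/t3.png

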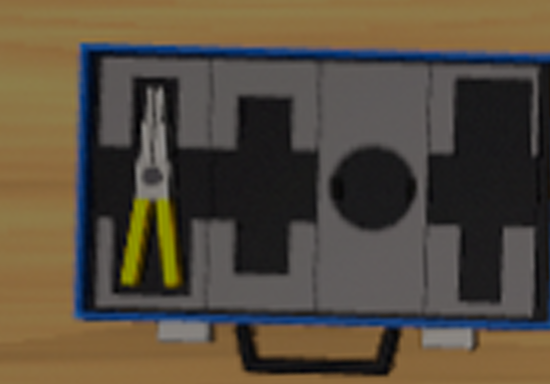

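View pics/s3.png

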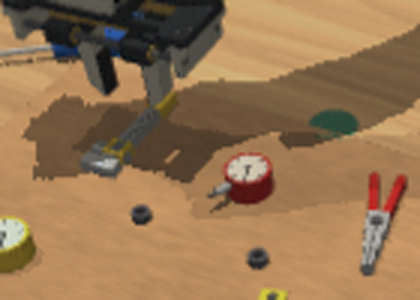

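The pliers sit flat and centred in their pocket (155,190 in the ortho). The open fingers straddle the caliper beam (140,100 in the crop). Grasping the caliper.

```bash
python3 -m inch '[[[0.03,-0.021,0.007],0],[[0.06,0,0],0],[[0.06,0,0],0],[[0.04,0,0],0],[[0.025,0,0],0],[[0,0,0],0],[[0,0,0],0],[[0,0,0],0],[[0,0,0],0],[[0,0,0],0]]'
python3 -m inch '[[[0,0,0],0],[[0,0,0],0],[[0,0,0],0],[[0,0,0],0],[[0,0,0],0],[[0,0,0],0],[[0,0,0],0],[[0,0,0],0],[[0,0,0],0],[[0,0,0],0]]' 1 40
python3 -c "
from h import *
plan(.4278,-.3604,.024,.088)"
python3 -m inch '[[[-0.05,0,0],0],[[-0.1,0,0],0],[[-0.1,0,0],0],[[-0.1,0,0],0],[[-0.1,0,0],0],[[-0.05,0,0],0],[[0,0,0],0],[[0,0,0],0.144],[[0,0,0],0],[[0,0,0],0]]'
python3 -c "
from h import *
plan(.5361,.0712,.123,-.025)"
```

```text
clock: 14.52
position: [0.4295, -0.3628, 0.0265]
ee_rot: [-0.069, 1.569, 0.069]
force: [0.9, 0.9, 0.6]
width: 0.5
clock: 15.35
position: [0.4293, -0.3625, 0.0261]
ee_rot: [-0.069, 1.57, 0.069]
force: [0.3, 0.1, 1.1]
width: 0.144
roll -0.0 shift [ 0.011  0.011 -0.006] mm [ 2.1  2.2 -1.3] j7 2.52
roll 4.0 shift [ 0.011 -0.011  0.006] mm [ 2.1 -2.2  1.3] j7 2.52
now [ 0.4293 -0.3625  0.0261] jawyaw 0.088 toolx [-0.  0. -1.] w 0.144 t 15.35 F [0.3 0.1 1.1]
clock: 16.18
position: [0.4288, -0.3622, 0.1252]
ee_rot: [0.018, 1.572, -0.017]
force: [-0.9, 0.1, -1.2]
width: 0.141
roll 0.003 shift [0.012 2.179 0.482] mm [  2.3 435.9  96.4] j7 2.38
roll -3.997 shift [ 0.012 -2.179 -0.482] mm [   2.3 -435.9  -96.4] j7 2.38
now [ 0.4288 -0.3622  0.1252] jawyaw -0.023 toolx [-0.001  0.001 -1.   ] w 0.141 t 16.1833 F [-0.9  0.1 -1.2]
```

```bash
python3 -m inch '[[[0,0.1,0.022],0],[[0,0.165,0.037],0],[[0,0.165,0.037],0],[[0,0.165,0.037],0],[[0,0.165,0.037],0],[[0,0.165,0.037],0],[[0,0.165,0.037],0],[[0,0.165,0.037],0],[[0,0.165,0.037],0],[[0,0.165,0.037],0]]'
python3 -m inch '[[[0,0.165,0.037],0],[[0,0.165,0.037],0],[[0,0.165,0.037],0],[[0,0.1,0.024],0],[[0,0,0],0],[[0,0,0],0],[[0.06,0,0],0],[[0.08,0,0],0],[[0.06,0,0],0],[[0.0,0,0],0]]'
python3 -c "
from h import *
plan(.5376,.0712,.0321,-.025)
im=grab('scene');save(im,'pics/s4.png',(280,140,480,290),3)"
```

```text
clock: 17.02
position: [0.508, -0.0459, 0.1255]
ee_rot: [0.017, 1.572, -0.017]
force: [1.0, 0.8, -1.5]
width: 0.143
clock: 17.85
position: [0.5363, 0.0688, 0.0838]
ee_rot: [0.019, 1.575, -0.021]
force: [-1.1, 0.4, -1.4]
width: 0.14
roll -0.0 shift [0.258 0.012 0.007] mm [51.7  2.5  1.5] j7 1.53
roll 4.0 shift [ 0.258 -0.012 -0.007] mm [51.7 -2.5 -1.5] j7 1.53
now [0.5363 0.0688 0.0838] jawyaw -0.025 toolx [-0.004 -0.002 -1.   ] w 0.14 t 17.85 F [-1.1  0.4 -1.4]
```

View pics/s4.png

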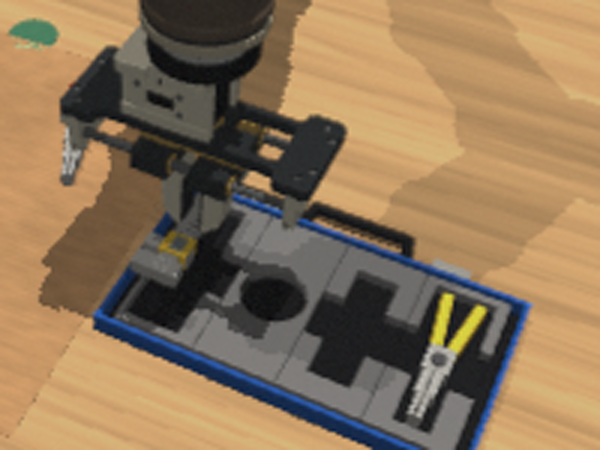

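The caliper is held level (165,255), jaws away from the robot, above the rightmost recess (160,300); the pliers at (440,350) are undisturbed. Lowering.

```bash
python3 -m inch '[[[0.0,0.012,0.005],0],[[0.05,0,0],0],[[0.05,0,0],0],[[0.05,0,0],0],[[0.03,0,0],0],[[0.02,0,0],0],[[0.02,0,0],0],[[0.015,0,0],0],[[0.01,0,0],0],[[0.006,0,0],0]]'
python3 -c "
from h import *
plan(.5376,.0712,.0321,-.025)"
```

```text
clock: 18.73
position: [0.5393, 0.0732, 0.0358]
ee_rot: [0.02, 1.571, -0.02]
force: [0.5, -0.7, -1.1]
width: 0.143
roll -0.0 shift [ 0.018 -0.01  -0.008] mm [ 3.7 -2.  -1.7] j7 1.56
roll 4.0 shift [0.018 0.01  0.008] mm [3.7 2.  1.7] j7 1.56
now [0.5393 0.0732 0.0358] jawyaw -0.025 toolx [ 0.  0. -1.] w 0.143 t 18.7333 F [ 0.5 -0.7 -1.1]
```

```bash
python3 -m inch '[[[0,-0.01,-0.008],0],[[0.005,0,0],0],[[0.005,0,0],0],[[0.004,0,0],0],[[0.003,0,0],0],[[0.003,0,0],0],[[0,0,0],0],[[0,0,0],0],[[0,0,0],0],[[0,0,0],0]]'
python3 -c "
from h import *
plan(.5376,.0712,.0321,-.025)"
```

```text
clock: 19.57
position: [0.5377, 0.0713, 0.0321]
ee_rot: [0.02, 1.57, -0.02]
force: [-1.2, -0.3, 3.0]
width: 0.143
roll -0.0 shift [ 0.    -0.    -0.001] mm [ 0.  -0.1 -0.1] j7 1.56
roll 4.0 shift [0.    0.    0.001] mm [0.  0.1 0.1] j7 1.56
now [0.5377 0.0713 0.0321] jawyaw -0.025 toolx [ 0.  0. -1.] w 0.143 t 19.5667 F [-1.2 -0.3  3. ]
```

Contact (3 N up, floor level). Releasing and moving to the feeler set.

```bash
python3 -m inch '[[[0,0,0],0],[[0,0,0],0],[[0,0,0],0],[[0,0,0],0],[[0,0,0],0],[[0,0,0],0],[[0,0,0],0],[[0,0,0],0],[[0,0,0],0],[[0,0,0],0]]' 0.77
python3 -m inch '[[[-0.03,0,0],0],[[-0.08,0,0],0],[[-0.12,0,0],0],[[-0.12,0,0],0],[[-0.12,0,0],0],[[-0.03,0,0],0],[[0,0,0],-0.125],[[0,0,0],-0.125],[[0,0,0],-0.125],[[0,0,0],-0.125]]'
python3 -c "
from h import *
plan(.5995,-.1047,.13,.368)"
```

```text
clock: 20.4
position: [0.5377, 0.0712, 0.0319]
ee_rot: [0.02, 1.571, -0.02]
force: [-0.2, -0.4, 0.1]
width: 0.229
clock: 21.23
position: [0.5374, 0.0713, 0.132]
ee_rot: [-0.292, 1.551, 0.292]
force: [0.1, -0.1, 0.3]
width: 0.23
roll 0.006 shift [ 0.01  -0.933 -0.027] mm [   1.9 -186.5   -5.4] j7 1.84
roll -3.994 shift [0.01  0.933 0.027] mm [  1.9 186.5   5.4] j7 1.84
now [0.5374 0.0713 0.132 ] jawyaw 0.373 toolx [-0.  0. -1.] w 0.23 t 21.2333 F [ 0.1 -0.1  0.3]
```

```bash
python3 -m inch '[[[0,-0.1,-0.004],0],[[0,-0.165,-0.005],0],[[0,-0.165,-0.005],0],[[0,-0.165,-0.005],0],[[0,-0.165,-0.005],0],[[0,-0.12,-0.003],0],[[0,-0.053,0],0],[[0.12,0,0],0],[[0.12,0,0],0],[[0.06,0,0],0]]' 0.45
python3 -m inch '[[[0,0,0],0],[[0,0,0],0],[[0,0,0],0],[[0,0,0],0],[[0,0,0],0],[[0,0,0],0],[[0,0,0],0],[[0,0,0],0],[[0,0,0],0],[[0,0,0],0]]'
python3 -c "
from h import *
plan(.5995,-.1047,.025,.368)
im=grab('scene');save(im,'pics/s5.png',(180,130,340,250),3)"
```

```text
clock: 22.07
position: [0.5982, -0.1041, 0.0695]
ee_rot: [-0.287, 1.554, 0.29]
force: [-0.3, 0.7, -1.4]
width: 0.549
clock: 22.9
position: [0.5996, -0.1049, 0.072]
ee_rot: [-0.288, 1.551, 0.288]
force: [0.1, 0.5, 0.6]
width: 0.548
roll -0.001 shift [ 0.235  0.001 -0.   ] mm [47.   0.2 -0.1] j7 2.19
roll 3.999 shift [ 0.235 -0.001  0.   ] mm [47.  -0.2  0.1] j7 2.19
now [ 0.5996 -0.1049  0.072 ] jawyaw 0.367 toolx [ 0.  0. -1.] w 0.548 t 22.9 F [0.1 0.5 0.6]
```

View pics/s5.png

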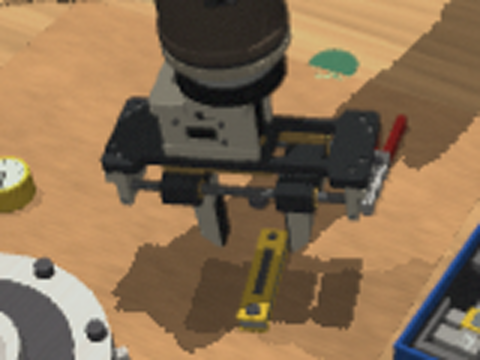

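The fingers (215,220)/(300,225) straddle the feeler set (265,270), and the red pliers are clear of the tips. Grasping.

```bash
python3 -m inch '[[[0.05,0,0],0],[[0.06,0,0],0],[[0.06,0,0],0],[[0.04,0,0],0],[[0.025,0,0],0],[[0,0,0],0],[[0,0,0],0],[[0,0,0],0],[[0,0,0],0],[[0,0,0],0]]'
python3 -m inch '[[[0,0,0],0],[[0,0,0],0],[[0,0,0],0],[[0,0,0],0],[[0,0,0],0],[[0,0,0],0],[[0,0,0],0],[[0,0,0],0],[[0,0,0],0],[[0,0,0],0]]' 1 40
python3 -m inch '[[[-0.05,0,0],0],[[-0.1,0,0],0],[[-0.1,0,0],0],[[-0.1,0,0],0],[[-0.1,0,0],0],[[-0.05,0,0],0],[[0,0,0],0.125],[[0,0,0],0.125],[[0,0,0],0.125],[[0,0,0],0.125]]'
python3 -c "
from h import *
plan(.5394,.2032,.09,-.025)"
```

```text
clock: 23.78
position: [0.6001, -0.1049, 0.0255]
ee_rot: [-0.289, 1.551, 0.288]
force: [0.2, -0.0, 0.6]
width: 0.551
clock: 24.62
position: [0.5997, -0.1049, 0.025]
ee_rot: [-0.288, 1.551, 0.288]
force: [0.1, -0.2, 1.2]
width: 0.223
clock: 25.45
position: [0.5993, -0.1048, 0.125]
ee_rot: [0.024, 1.571, -0.023]
force: [0.2, 0.0, -1.4]
width: 0.227
roll -0.006 shift [ 0.175  1.532 -0.338] mm [ 35.1 306.3 -67.6] j7 1.84
roll 3.994 shift [ 0.175 -1.532  0.338] mm [  35.1 -306.3   67.6] j7 1.84
now [ 0.5993 -0.1048  0.125 ] jawyaw -0.03 toolx [-0.  0. -1.] w 0.227 t 25.45 F [ 0.2  0.  -1.4]
```

```bash
python3 -m inch '[[[0,0.1,-0.022],0],[[0,0.165,-0.036],0],[[0,0.165,-0.036],0],[[0,0.165,-0.036],0],[[0,0.165,-0.036],0],[[0,0.165,-0.036],0],[[0,0.165,-0.036],0],[[0,0.165,-0.036],0],[[0,0.165,-0.036],0],[[0,0.112,-0.028],0]]'
python3 -m inch '[[[0,0,0],0],[[0.06,0,0],0],[[0.07,0,0],0],[[0.06,0,0],0],[[0.06,0,0],0],[[0.05,0,0],0],[[0.05,0,0],0],[[0,0,0],0],[[0,0,0],0],[[0,0,0],0]]'
python3 -c "
from h import *
plan(.5394,.2032,.0310,-.025)"
```

```text
clock: 26.28
position: [0.5384, 0.2071, 0.1248]
ee_rot: [0.018, 1.572, -0.016]
force: [0.2, -0.2, -0.1]
width: 0.223
clock: 27.12
position: [0.5402, 0.2031, 0.0552]
ee_rot: [0.02, 1.57, -0.02]
force: [-0.9, 1.0, -1.0]
width: 0.227
roll -0.0 shift [ 0.121  0.    -0.004] mm [24.2  0.1 -0.8] j7 1.33
roll 4.0 shift [ 0.121 -0.     0.004] mm [24.2 -0.1  0.8] j7 1.33
now [0.5402 0.2031 0.0552] jawyaw -0.025 toolx [ 0.  0. -1.] w 0.227 t 27.1167 F [-0.9  1.  -1. ]
```

```bash
python3 -m inch '[[[0.03,0,-0.004],0],[[0.03,0,0],0],[[0.025,0,0],0],[[0.015,0,0],0],[[0.01,0,0],0],[[0.006,0,0],0],[[0.005,0,0],0],[[0.002,0,0],0],[[0,0,0],0],[[0,0,0],0]]'
python3 -c "
from h import *
plan(.5394,.2032,.0310,-.025)"
```

```text
clock: 27.95
position: [0.5389, 0.2031, 0.0309]
ee_rot: [0.02, 1.571, -0.02]
force: [-2.2, -1.1, 5.2]
width: 0.225
roll -0.0 shift [-0.001  0.001  0.002] mm [-0.1  0.1  0.5] j7 1.35
roll 4.0 shift [-0.001 -0.001 -0.002] mm [-0.1 -0.1 -0.5] j7 1.35
now [0.5389 0.2031 0.0309] jawyaw -0.025 toolx [-0.  0. -1.] w 0.225 t 27.95 F [-2.2 -1.1  5.2]
```

```bash
python3 -m inch '[[[0,0,0],0],[[0,0,0],0],[[0,0,0],0],[[0,0,0],0],[[0,0,0],0],[[0,0,0],0],[[0,0,0],0],[[0,0,0],0],[[0,0,0],0],[[0,0,0],0]]' 0.69
python3 -m inch '[[[-0.03,0,0],0],[[-0.08,0,0],0],[[-0.12,0,0],0],[[-0.12,0,0],0],[[-0.12,0,0],0],[[-0.12,0,0],0],[[0,0,0],0.06],[[0,-0.1,0],0],[[0,-0.15,0],0],[[0,-0.15,0],0]]'
python3 -c "
from h import *
plan(.6117,-.3618,.15,-.07)"
```

```text
clock: 28.78
position: [0.539, 0.2031, 0.0303]
ee_rot: [0.02, 1.571, -0.02]
force: [0.6, -0.1, -0.1]
width: 0.307
clock: 29.62
position: [0.5331, 0.1234, 0.1489]
ee_rot: [0.055, 1.569, -0.055]
force: [0.6, -1.9, 0.5]
width: 0.31
roll 0.0 shift [-0.006 -2.392  0.562] mm [  -1.3 -478.5  112.4] j7 1.38
roll -4.0 shift [-0.006  2.392 -0.562] mm [  -1.3  478.5 -112.4] j7 1.38
now [0.5331 0.1234 0.1489] jawyaw -0.07 toolx [ 0.001  0.    -1.   ] w 0.31 t 29.6167 F [ 0.6 -1.9  0.5]
```

```bash
python3 -m inch '[[[0,-0.165,0.039],0],[[0,-0.165,0.039],0],[[0,-0.165,0.039],0],[[0,-0.165,0.039],0],[[0,-0.165,0.039],0],[[0,-0.165,0.039],0],[[0,-0.165,0.039],0],[[0,-0.165,0.039],0],[[0,-0.165,0.039],0],[[0,-0.165,0.039],0]]' 0.15
python3 -m inch '[[[0,-0.165,0.039],0],[[0,-0.165,0.039],0],[[0,-0.165,0.039],0],[[0,-0.12,0.028],0],[[0,-0.06,0.02],0],[[0.1,0,0],0],[[0.12,0,0],0],[[0.12,0,0],0],[[0,0,0],0],[[0,0,0],0]]'
python3 -c "
from h import *
plan(.6117,-.3618,.033,-.07)
im=grab('scene');save(im,'pics/s6.png',(100,130,260,250),3)
im=grab('top');o=ortho(im,0.42,0.65,0.03,0.36,0.02,0.6);cv2.imwrite('pics/t6.png',o[:,:,::-1])"
```

```text
clock: 30.45
position: [0.5872, -0.2131, 0.1489]
ee_rot: [0.057, 1.57, -0.057]
force: [-1.1, 0.8, -0.2]
width: 0.849
clock: 31.28
position: [0.6095, -0.3479, 0.0797]
ee_rot: [0.058, 1.573, -0.056]
force: [-1.1, -0.0, 0.7]
width: 0.849
roll -0.003 shift [ 0.234 -0.069  0.016] mm [ 46.7 -13.7   3.2] j7 2.19
roll 3.997 shift [ 0.234  0.069 -0.016] mm [46.7 13.7 -3.2] j7 2.19
now [ 0.6095 -0.3479  0.0797] jawyaw -0.072 toolx [-0.002  0.001 -1.   ] w 0.849 t 31.2833 F [-1.1 -0.   0.7]
```

View pics/s6.png

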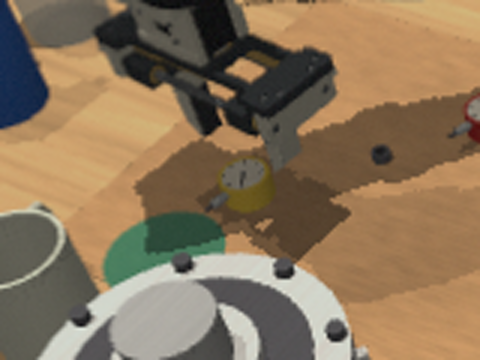

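View pics/t6.png

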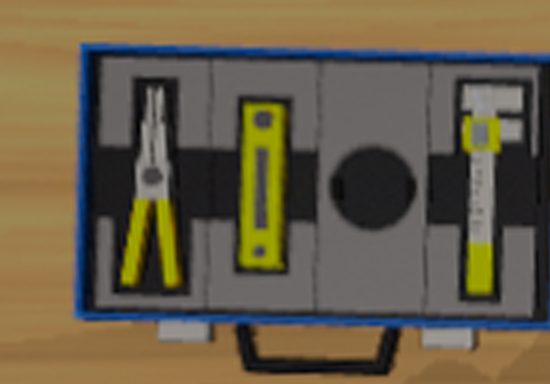

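Pliers, feeler set and caliper all lie in their cutouts (155,190), (262,185), (482,190). The gripper straddles the yellow gauge (245,185). Correcting by ~14 mm in y before going down.

```bash
python3 -m inch '[[[0,-0.05,0.016],0],[[0,-0.015,0],0],[[0.05,0,0],0],[[0.05,0,0],0],[[0,0,0],0],[[0,0,0],0],[[0,0,0],0],[[0,0,0],0],[[0,0,0],0],[[0,0,0],0]]'
python3 -c "
from h import *
plan(.6117,-.3618,.033,-.07)"
```

```text
clock: 32.22
position: [0.6128, -0.3616, 0.0606]
ee_rot: [0.057, 1.57, -0.057]
force: [-0.2, -0.5, -0.4]
width: 0.85
roll -0.003 shift [ 0.138 -0.001 -0.006] mm [27.6 -0.2 -1.1] j7 2.21
roll 3.997 shift [0.138 0.001 0.006] mm [27.6  0.2  1.1] j7 2.21
now [ 0.6128 -0.3616  0.0606] jawyaw -0.072 toolx [ 0. -0. -1.] w 0.85 t 32.2167 F [-0.2 -0.5 -0.4]
```

```bash
python3 -m inch '[[[0.05,0,-0.006],0],[[0.05,0,0],0],[[0.025,0,0],0],[[0.013,0,0],0],[[0,0,0],0],[[0,0,0],0],[[0,0,0],0],[[0,0,0],0],[[0,0,0],0],[[0,0,0],0]]'
python3 -m inch '[[[0,0,0],0],[[0,0,0],0],[[0,0,0],0],[[0,0,0],0],[[0,0,0],0],[[0,0,0],0],[[0,0,0],0],[[0,0,0],0],[[0,0,0],0],[[0,0,0],0]]' 1 50
python3 -m inch '[[[-0.05,0,0],0],[[-0.1,0,0],0],[[-0.1,0,0],0],[[-0.1,0,0],0],[[-0.1,0,0],0],[[-0.05,0,0],0],[[0,0,0],0],[[0,0,0],-0.06],[[0,0,0],0],[[0,0,0],0]]'
python3 -c "
from h import *
plan(.5378,.1372,.133,-.025)"
```

```text
clock: 33.05
position: [0.6116, -0.3616, 0.033]
ee_rot: [0.057, 1.57, -0.057]
force: [-0.1, -0.5, -0.8]
width: 0.854
clock: 33.88
position: [0.6114, -0.3616, 0.0327]
ee_rot: [0.057, 1.57, -0.057]
force: [0.3, 0.6, 0.1]
width: 0.456
clock: 34.72
position: [0.6108, -0.3611, 0.1315]
ee_rot: [0.021, 1.572, -0.02]
force: [-0.8, -0.2, -1.9]
width: 0.462
roll -0.002 shift [-0.004  2.482 -0.427] mm [ -0.8 496.4 -85.4] j7 2.22
roll 3.998 shift [-0.004 -2.482  0.427] mm [  -0.8 -496.4   85.4] j7 2.22
now [ 0.6108 -0.3611  0.1315] jawyaw -0.026 toolx [-0.001  0.001 -1.   ] w 0.462 t 34.7167 F [-0.8 -0.2 -1.9]
```

```bash
python3 -m inch '[[[0,0.1,-0.017],0],[[0,0.165,-0.028],0],[[0,0.165,-0.028],0],[[0,0.165,-0.028],0],[[0,0.165,-0.028],0],[[0,0.165,-0.028],0],[[0,0.165,-0.028],0],[[0,0.165,-0.028],0],[[0,0.165,-0.028],0],[[0,0.165,-0.028],0]]'
python3 -m inch '[[[0,0.165,-0.028],0],[[0,0.165,-0.028],0],[[0,0.165,-0.028],0],[[0,0.165,-0.028],0],[[0,0.16,-0.028],0],[[0,0.07,-0.018],0],[[0,0,0],0],[[0,0,0],0],[[0,0,0],0],[[0,0,0],0]]'
python3 -c "
from h import *
plan(.5378,.1372,.05,-.025)
im=grab('scene');P,_=cloud(im);np.savez('s7.npz',**im)
save(im,'pics/s7.png',(300,140,460,260),4)
hsv=cv2.cvtColor(im['image'],cv2.COLOR_RGB2HSV)
m=(hsv[...,1]<70)&(hsv[...,2]>100)
q=P[m&(P[...,2]>.105)&(P[...,2]<.14)&(abs(P[...,0]-.54)<.04)&(abs(P[...,1]-.137)<.03)]
print(len(q),q.mean(0).round(4) if len(q) else '', np.round(cv2.minAreaRect((q[:,:2]*1e3).astype(np.float32)),1) if 0 else q.min(0).round(3),q.max(0).round(3))"
```

```text
clock: 35.55
position: [0.5648, -0.0418, 0.1321]
ee_rot: [0.021, 1.572, -0.021]
force: [-0.2, -0.3, -1.0]
width: 0.457
clock: 36.38
position: [0.5387, 0.1338, 0.1326]
ee_rot: [0.021, 1.571, -0.023]
force: [-0.2, -0.0, -1.3]
width: 0.459
roll -0.004 shift [ 0.413  0.017 -0.005] mm [82.6  3.5 -0.9] j7 1.42
roll 3.996 shift [ 0.413 -0.017  0.005] mm [82.6 -3.5  0.9] j7 1.42
now [0.5387 0.1338 0.1326] jawyaw -0.028 toolx [-0.    -0.001 -1.   ] w 0.459 t 36.3833 F [-0.2 -0.  -1.3]
122 [0.5385 0.132  0.1264] [0.521 0.115 0.123] [0.555 0.149 0.13 ]
```

View pics/s7.png

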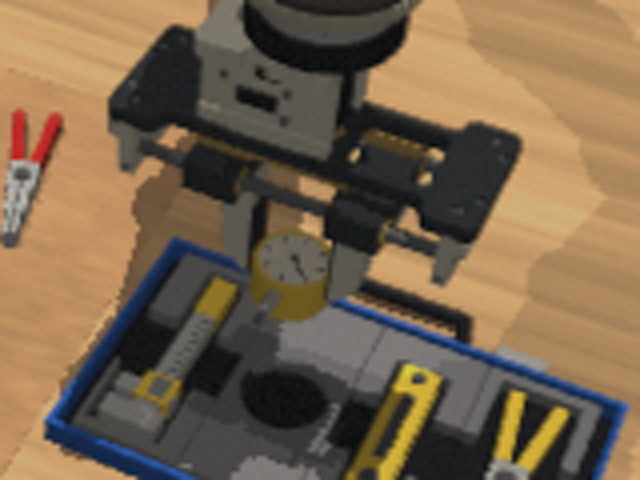

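The gauge is held level (290,270 in the crop), stem away from the robot; dial centre is at about the TCP. The hole is at (285,395). Closing in.

```bash
python3 -m inch '[[[0,0.017,-0.005],0],[[0.06,0,0],0],[[0.08,0,0],0],[[0.08,0,0],0],[[0.08,0,0],0],[[0.05,0,0],0],[[0.025,0,0],0],[[0,0,0],0],[[0,0,0],0],[[0,0,0],0]]'
python3 -c "
from h import *
plan(.5378,.1372,.044,-.025)"
```

```text
clock: 37.27
position: [0.5382, 0.1389, 0.0585]
ee_rot: [0.02, 1.569, -0.02]
force: [-0.4, -0.4, -1.2]
width: 0.458
roll -0.001 shift [ 0.073 -0.009 -0.002] mm [14.5 -1.7 -0.3] j7 1.46
roll 3.999 shift [0.073 0.009 0.002] mm [14.5  1.7  0.3] j7 1.46
now [0.5382 0.1389 0.0585] jawyaw -0.025 toolx [ 0.001  0.    -1.   ] w 0.458 t 37.2667 F [-0.4 -0.4 -1.2]
```

```bash
python3 -m inch '[[[0.02,-0.009,-0.002],0],[[0.02,0,0],0],[[0.012,0,0],0],[[0.01,0,0],0],[[0.008,0,0],0],[[0,0,0],0],[[0,0,0],0],[[0,0,0],0],[[0,0,0],0],[[0,0,0],0]]'
python3 -c "
from h import *
plan(.5378,.1372,.0387,-.025)"
```

```text
clock: 38.1
position: [0.5371, 0.1372, 0.0438]
ee_rot: [0.02, 1.571, -0.02]
force: [-0.7, 0.5, -1.4]
width: 0.465
roll -0.0 shift [0.025 0.    0.003] mm [5.1 0.1 0.7] j7 1.47
roll 4.0 shift [ 0.025 -0.    -0.003] mm [ 5.1 -0.1 -0.7] j7 1.47
now [0.5371 0.1372 0.0438] jawyaw -0.025 toolx [ 0.  0. -1.] w 0.465 t 38.1 F [-0.7  0.5 -1.4]
```

Now press in, in small steps while watching the force.

```bash
python3 -m inch '[[[0.004,0,0.003],0],[[0.004,0,0],0],[[0.004,0,0],0],[[0,0,0],0],[[0,0,0],0],[[0,0,0],0],[[0,0,0],0],[[0,0,0],0],[[0,0,0],0],[[0,0,0],0]]' - 60
python3 -m inch '[[[0.004,0,0],0],[[0.004,0,0],0],[[0.004,0,0],0],[[0,0,0],0],[[0,0,0],0],[[0,0,0],0],[[0,0,0],0],[[0,0,0],0],[[0,0,0],0],[[0,0,0],0]]'
```

```text
clock: 38.93
position: [0.5382, 0.1371, 0.0417]
ee_rot: [0.02, 1.57, -0.02]
force: [-0.6, -0.7, 6.0]
width: 0.453
clock: 39.77
position: [0.538, 0.137, 0.0389]
ee_rot: [0.02, 1.57, -0.02]
force: [3.7, -0.2, -1.5]
width: 0.455
```

```bash
python3 -m inch '[[[0.003,0,0],0],[[0.002,0,0],0],[[0,0,0],0],[[0,0,0],0],[[0,0,0],0],[[0,0,0],0],[[0,0,0],0],[[0,0,0],0],[[0,0,0],0],[[0,0,0],0]]'
```

```text
clock: 40.6
position: [0.5382, 0.1371, 0.0386]
ee_rot: [0.02, 1.57, -0.02]
force: [2.3, -0.9, 7.8]
width: 0.454
```

```bash
python3 -m inch '[[[0.002,0,0],0],[[0.002,0,0],0],[[0,0,0],0],[[0,0,0],0],[[0,0,0],0],[[0,0,0],0],[[0,0,0],0],[[0,0,0],0],[[0,0,0],0],[[0,0,0],0]]'
python3 -m inch '[[[0,0,0],0],[[0,0,0],0],[[0,0,0],0],[[0,0,0],0],[[0,0,0],0],[[0,0,0],0],[[0,0,0],0],[[0,0,0],0],[[0,0,0],0],[[0,0,0],0]]' 0.42
python3 -m inch '[[[-0.03,0,0],0],[[-0.08,0,0],0],[[-0.12,0,0],0],[[-0.12,0,0],0],[[-0.12,0,0],0],[[-0.12,0,0],0],[[-0.12,0,0],0],[[0,0,0],0],[[0,0,-0.12],0],[[0,0,-0.15],0]]'
python3 -m inch '[[[0,0,-0.16],0],[[0,0.16,0],0],[[0,0.16,0],0],[[0,0.16,0],0],[[0,0.16,0],0],[[0,0.16,0],0],[[0,0.16,0],0],[[0,0.16,0],0],[[0,0.16,0],0],[[0,0,0],0]]'
python3 -m inch '[[[0,0.1,0],0],[[0,0,0],0],[[0,0,0],0],[[0,0,0],0],[[0,0,0],0],[[0,0,0],0],[[0,0,0],0],[[0,0,0],0],[[0,0,0],0],[[0,0,0],0]]'
python3 -c "
from h import *
im=grab('top');o=ortho(im,0.42,0.65,0.03,0.36,0.02,0.6);cv2.imwrite('pics/t8.png',o[:,:,::-1])
save(im,'pics/t8f.png')
P,_=cloud(im)
def z(x,y,r=.008):
    m=(np.hypot(P[...,0]-x,P[...,1]-y)<r);return P[m][:,2].mean().round(4),m.sum()
for n,a in dict(gauge=(.5378,.1372,.014),feeler=(.5394,.2032),pliers=(.5411,.2692),caliper=(.53,.0712,.006),table=(.7,.15,.02)).items(): print(n,z(*a))
save(grab('scene'),'pics/s8.png',(290,170,470,310),4)"
```

```text
clock: 41.43
position: [0.5382, 0.1371, 0.0385]
ee_rot: [0.021, 1.57, -0.019]
force: [-0.7, -1.6, 18.1]
width: 0.455
clock: 42.27
position: [0.5377, 0.137, 0.0371]
ee_rot: [0.02, 1.571, -0.02]
force: [0.7, -0.3, 0.0]
width: 0.58
clock: 43.1
position: [0.4848, 0.1382, 0.1796]
ee_rot: [0.021, 1.568, -0.02]
force: [-0.1, 0.1, 0.2]
width: 0.579
clock: 43.93
position: [0.4561, 0.4026, 0.1787]
ee_rot: [0.017, 1.571, -0.011]
force: [-1.2, 1.0, -0.6]
width: 0.582
clock: 44.77
position: [0.4587, 0.415, 0.1792]
ee_rot: [0.02, 1.571, -0.02]
force: [-0.7, -1.1, -1.0]
width: 0.575
gauge (np.float64(0.0329), np.int64(117))
feeler (np.float64(0.0231), np.int64(37))
pliers (np.float64(0.0212), np.int64(37))
caliper (np.float64(0.0185), np.int64(22))
table (np.float64(0.0001), np.int64(204))
```

View pics/t8f.png

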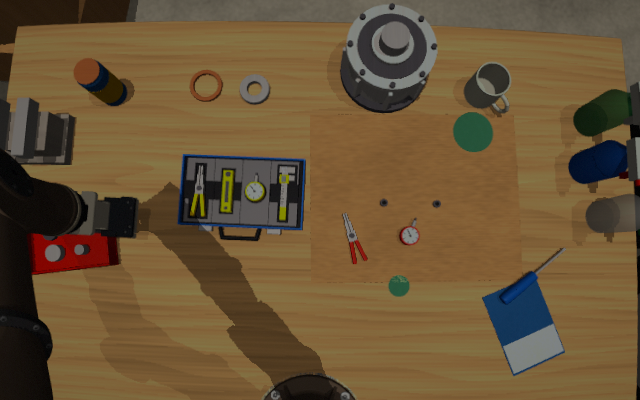

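View pics/s8.png

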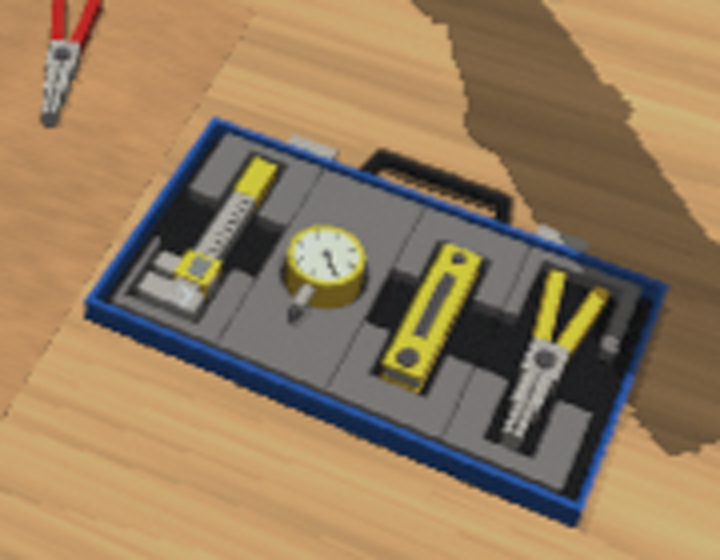

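All four tools are seated and level. The gauge top measures 32.9 mm, against 32 expected when home and 37 if still on the nibs. The red tools are where they started, and the gripper touches nothing. Handing in.

```bash
python3 -c "
from cell import *
print(sign_off())"
```

```text
the job is handed in; nothing more can be done
None
```

All four yellow-marked tools are back in their own cutouts. I placed them in the order you listed (pliers, caliper, feeler gauge set, dial gauge), and the job was handed in at about 45 s of the 141 s allowed.

- **Pliers, caliper and feeler set:** I lowered each one until it touched the pocket floor (3–6 N up), then released it. The last depth reading put their tops at 21, 18.5 and 23 mm, against 20, 18 and 22 mm expected, so they are fully down within camera accuracy.
- **Dial gauge:** I pressed it past the nibs to the floor, with about 18 N at the end. Its top then read 32.9 mm; fully home should read 32, and resting on the nibs would read 37.
- **Red pliers and red dial gauge:** The final picture shows both where they started, and the gripper is clear of everything.

No check failed. A few positions read 2–4 mm off just after a move because the arm was still settling; I corrected those before lowering any tool. I viewed 15 pictures, a few over the planned 12 but within the limit of 16.

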